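# Hang a punch on the spring balancer

## Robot

A 6-joint arm with a two-finger parallel gripper is mounted at the origin on the work surface. World frame = base frame: x ahead of the robot, y to its left, z up, the work surface at z = 0. Lengths are in m, angles in rad, forces in N, time in s.
With the tool pointing down it reaches from about 0.3 to 0.825 m from the base axis. Payload 5.4 kg.
Tool frame: the origin (TCP) lies midway between the tips of the shut fingers; the grasp point (between the pads) lies 19 mm behind it (bot.pinch_z is the distance from the TCP to the grasp point, in m); z points along the fingers, y is the direction in which the jaws open and shut (so a half turn about z gives the same grasp; the last joint's range is limited). The gripper opens to 92 mm and grips with 3 to 60 N. Pads are 20 mm wide; open, the fingers measure 128 mm over their backs; the gripper's body (75 mm by 189 mm) begins 69 mm behind the grasp point.
Start: joints at [-1.5, 0.158, 1.597, -0, 1.386, -0.21], TCP at [0.159, -0.552, 0.215] pointing down, gripper open.
Joint ranges: [-2.91, 2.91], [-0.94, 2.29], [0.18, 2.7], [-1.29, 4.43], [0.17, 2.64], [-3, 3]. Speed limits (rad/s): [2.57, 2.57, 3.14, 3.14, 3.14, 3.14].

## Interface

Orientations are given as a unit quaternion [w, x, y, z].
In Python, from workcell import bot, sensors, imaging, order gives the robot as it stands. Calls block until the motion is done:
- bot.movep(position, orientation): joint-space move of the TCP to a pose.
- bot.movel(position, vel=0.15, rot=None, stop_force=None): straight line of the TCP; rot=None keeps the orientation; vel is the mean speed in m/s. With stop_force (N) it stops when the force on the tool has changed by that much, and returns True; else False.
- bot.move_joints(angles): joint-space move.
- bot.grip(opening, effort=None): finger opening in m; effort is the grip in N (None keeps the last); returns when the fingers have stopped.
- bot.wait(seconds).
- bot.solve_ik(position, orientation): joint angles nearest the present ones, or None.
- sensors.read_state(): the state.
- imaging.snapshot(name): name is "scene" or "top"; returns (picture, depth): 420x560x3 uint8, blue, green, red; 420x560 float32, m along the optical axis (not along the pixel's ray), 0 where there is no reading.
- imaging.get_calibration(name): a dict with "fx", "fy", "cx", "cy" (pixels), "extrinsics" (4x4, takes a point from world to camera coordinates). Camera axes: x right, y up, looking along -z (the intrinsics and any distortion apply to the point x, -y, -z); pixel columns grow to the right and rows downward; lengths in m; the calibration is good to about 2 mm. A picture is of the moment at which its call begins. get_calibration takes no time and is no camera call.
A pose or a line that the arm cannot do raises bot.IKError and nothing moves.
- order.hand_in(): hands the job in, once; it reports no verdict.
The state is a dict: "t": time; "q": joint angles; "dq": joint speeds; "joint_efforts": joint torques, N m; "tool_pos": TCP position; "eef_rot": TCP orientation; "force": force on the tool from outside, world axes, zero at the start; "torque": the same for the moment, N m; "width": finger opening in m.
Only numpy, scipy, OpenCV 4.12 (cv2) and the standard library are available. Lean on these libraries where they do the work, as an engineer would, in place of code of your own. Each camera call takes 0.05 s, during which the arm holds its last target. There are 200 camera calls.

## Task

Draw the spring balancer's hook down, bring it in under the bail of the steel punch and let it up so that the punch hangs from the hook, lifted clear of its stand and carried by the balancer alone, at rest. Do it gently: move the loaded hook slowly (2 cm/s or so), feel when the balancer carries the weight before letting go so that the punch neither jumps up nor drops, never let the empty hook fly up, do not jam the hook against the punch, and leave the other things on the bench alone.

Things in the scene. Friction and masses are not known exactly. Their poses are not given: they have to be found in the camera images.
- frame: Blue portal frame across the bench (fixed, 700 mm wide, 580 high). Origin on the bench midway between the uprights; x away from the robot, y along the crossbeam to the robot's left, z up. A trolley on the crossbeam carries an upright aluminium mast (face 45 mm in front of the origin); an arm from the mast holds grip and hook, 200 mm in front of the origin.
- trolley (a joint): Position of the trolley along the crossbeam in m, growing along the frame's +y, 0 at the middle, free from -0.2 to 0.2 (about 1 N of friction, stays where it is left). Mast, arm, grip and hook move with it.
- hook (a joint): How far the hook is drawn down its mast, in m: 0 fully up, 0.19 at the bottom stop. A balancer spring pulls it up: about 2.7 N at 0, rising by 70 N per metre drawn (about 13 N at 0.15); friction 0.15 N, almost no damping: let go empty, it flies up.
- hook_grip (a point): Centre of the grip above the hook: an upright black square bar, 24 x 24 mm, 54 mm high, faces square to the frame; fingers can close on it from above along the frame's y. 25 mm below this point lies the top of a guard 34 mm wide, and at that level a steel arm 16 mm wide runs away from the robot to the mast. Axes as the frame's.
- hook_throat (a point): Seat of the steel hook, 70 mm straight below hook_grip: where the bail bar's centre line lies once the bar rests in the bottom of the hook. The hook is a J of 10 mm round bar in the frame's y-z plane, its back on the -y side, open to +y; lowest metal 14 mm below this point. A bar in the opening stops against the back with its centre about 8 mm to -y of this point. Axes as the frame's.
- hook_point (a point): Centre of the rounded end (10 mm thick) of the hook's point, 17 mm to +y of hook_throat and 8 mm above it. The closed top of the opening lies 36 mm above hook_throat, so a bail bar whose centre is 18 to 31 mm above hook_throat (10 to 23 mm above this point) passes in over the point.
- bail (a point): Middle of the straight top bar (its centre line) of the punch's bail: a dark steel hoop of 8 mm round bar. The bar runs along this point's x axis (within 0.15 rad of the frame's x), straight for 36 mm; hoop 46 mm wide inside, 50 mm free height between punch top and bar. At the start about 124 mm above the bench, within 10 mm of the line along which the hook travels.
- punch_mid (a point): Centre of the body of the steel punch, an upright cylinder 48 mm in diameter, 62 mm high, bail bar 85 mm above this point; z is the punch's axis. It is bored out to an unseen depth and may weigh 0.3 to 1.0 kg, so the height at which the balancer carries it is not known beforehand. At the start it stands in the stand, with 1 mm of play all round (the bail can lean about 6 mm each way).
- stand: Dark steel block, 90 x 90 x 36 mm, fixed to the bench below the line of the hook, with a round recess 50 mm wide and 28 mm deep in its top in which the punch stands. Origin at the centre of its underside.
- bearing_ring: Steel bearing ring, 68 mm across, 18 mm high, lying near the stand; to be left alone. Origin at the centre of its underside.
- gauge: Round steel pressure gauge with a white face, 72 mm across, 34 mm high, lying on the bench; to be left alone. Origin at the centre of its underside.
- ram_tube: Blue tube, 40 mm in diameter, 130 mm long, lying on the bench; to be left alone. Origin at the centre of its underside.
- spanner: Spanner lying on the bench; to be left alone. Origin at the centre of its underside.
- spacer: Dark stepped spacer, 44 mm across, 36 mm high; to be left alone. Origin at the centre of its underside.
- press_plate: Dark steel plate, 75 x 50 x 14 mm; to be left alone. Origin at the centre of its underside.
- collar: Steel collar, 48 mm across, 22 mm high; to be left alone. Origin at the centre of its underside.
Mind the look-alikes: they are no part of the job. What is shaped like the stand but red or turquoise is not meant.

How it is judged:
On the way, in this order (a step that is already met when the one before it is completed fails the run):
1. the hook is drawn down below the bail (value of joint hook above 0.16 m), for 0.1 s.
2. the bail bar lies in the seat of the hook while the punch is still in its stand (distance between bail and hook_throat below 0.014 m and z of punch_mid in the frame of stand below 0.055 m), for 0.05 s.
At the end, for the whole second after the job is handed in: The bail bar lies in the seat of the hook (within 14 mm), the punch hangs upright (within 0.25 rad) from the hook with its underside at least 8 mm above the top of the stand, the punch at rest (under 0.04 m/s) (distance between bail and hook_throat below 0.014 m and z of punch_mid in the frame of stand above 0.075 m and angle between punch_mid's own z axis and vertical below 0.25 rad and linear speed of punch below 0.04 m/s and contact force between punch and hook above 1 N); the robot touches nothing.
It fails at once if the punch is jerked, jumps or drops (faster than 0.07 m/s) (linear speed of punch above 0.07 m/s).
It fails at once if the hook is jammed against the punch (more than 20 N) (contact force between hook and punch above 20 N).
It fails at once if the hook is let fly up (faster than 0.5 m/s) (velocity of joint hook below -0.5 m/s).
It fails at once if another thing on the bench is disturbed (moved more than 20 mm) (distance of any of bearing_ring, gauge, ram_tube, spanner, spacer, press_plate, collar from where it was at the start of the episode above 0.02 m).
It also fails if it takes over 72 s, if anything falls off the work surface, if the arm or the gripper's body presses on something with over 40 N, if the wrist force passes 120 N, or if a joint passes its speed limit or range.

## Working session

There is one attempt and no reset: what is moved stays moved. The work goes in short steps, each a Python script; the robot and the scene stay as the last script left them, time stands still between calls to the robot, and variables do not carry over. Pictures are saved under pics/ and viewed, about 8 in all and at most 12, crops included, and the job is handed in when it is done.

```bash
mkdir -p pics; ls; cat > h.py <<'E'
from workcell import bot, sensors, imaging, order
import numpy as np, cv2
def snap(n,f):
    p,d=imaging.snapshot(n); cv2.imwrite('pics/'+f+'.png',p); np.save('pics/'+f+'.npy',d); return p,d
def w(n,d,u,v,r=1):
    c=imaging.get_calibration(n); a=d[v-r:v+r+1,u-r:u+r+1]; z=np.median(a[a>0])
    return uz(c,u,v,z)
def uz(c,u,v,z):
    pc=np.array([(u-c['cx'])/c['fx']*z,-(v-c['cy'])/c['fy']*z,-z,1])
    return (np.linalg.inv(np.array(c['extrinsics']))@pc)[:3]
E
python3 - <<'E'
from h import *
for n in('scene','top'):
    snap(n,n+'0'); print(imaging.get_calibration(n))
print(sensors.read_state())
E
```

```text
pics
{'fx': 480.68604344307624, 'fy': 480.68604344307624, 'cx': 283.95435926049294, 'cy': 212.9720194538547, 'extrinsics': array([[ 0.55926411,  0.82898696,  0.00206713, -0.34237295],
       [-0.54011855,  0.36248928,  0.75952188,  0.13303366],
       [ 0.62888442, -0.42588982,  0.65047848, -1.82320788],
       [ 0.        ,  0.        ,  0.        ,  1.        ]])}
{'fx': 436.94233755376894, 'fy': 436.94233755376894, 'cx': 274.66511002616653, 'cy': 206.51137282004026, 'extrinsics': array([[ 1.49006257e-03, -9.99952878e-01,  9.59282222e-03,
         3.77744058e-03],
       [ 9.94748758e-01,  2.46386605e-03,  1.02317340e-01,
        -5.84247471e-01],
       [-1.02336154e-01,  9.38998875e-03,  9.94705554e-01,
        -1.50344901e+00],
       [ 0.00000000e+00,  0.00000000e+00,  0.00000000e+00,
         1.00000000e+00]])}
{'t': 0.1, 'q': array([-1.50010712e+00,  1.58994183e-01,  1.59810084e+00,  3.64108651e-06,
        1.38618102e+00, -2.10121253e-01]), 'dq': array([-0.00098668, -0.00098715, -0.00245282, -0.00133481,  0.00212502,
       -0.00144647]), 'joint_efforts': array([-3.73055427e-04, -3.86499846e+01, -3.22961462e+01,  7.03137880e-02,
        3.39537067e-02, -4.84202383e-05]), 'tool_pos': array([ 0.15928098, -0.55191622,  0.21371552]), 'eef_rot': array([-8.39526672e-04,  9.90159064e-01,  1.39943986e-01,  6.04171503e-05]), 'force': array([-0.44007784, -0.1248591 , -0.15427823]), 'torque': array([-0.01553816, -0.0416357 , -0.00361187]), 'width': 0.09174270491359326}
```

View pics/scene0.png

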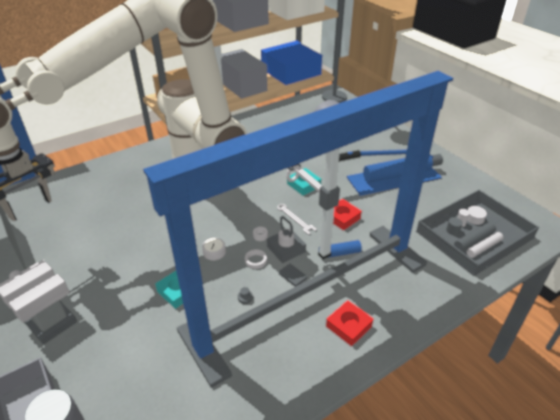

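View pics/top0.png

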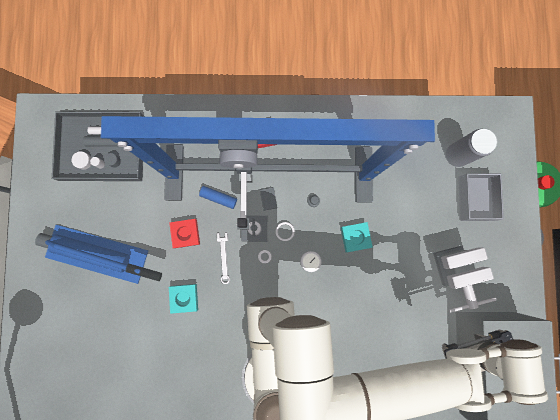

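```bash
python3 - <<'E'
from h import *
p=cv2.imread('pics/top0.png'); s=cv2.imread('pics/scene0.png')
a=cv2.resize(p[170:270,190:330],None,fx=5.5,fy=5.5,interpolation=cv2.INTER_CUBIC)
b=cv2.resize(s[150:300,230:380],None,fx=4,fy=4,interpolation=cv2.INTER_CUBIC)
cv2.imwrite('pics/a.png',a);cv2.imwrite('pics/b.png',b)
d=np.load('pics/top0.npy'); c=imaging.get_calibration('top')
v,u=np.mgrid[0:420,0:560]; z=d
P=np.stack([(u-c['cx'])/c['fx']*z,-(v-c['cy'])/c['fy']*z,-z,np.ones_like(z)],-1)@np.linalg.inv(c['extrinsics']).T
P=P[...,:3]; np.save('pics/P.npy',P)
m=(P[...,2]>.565)&(P[...,2]<.6)&(v<180)&(u>90)&(u<450)&(z>0)
pts=P[m]; r=cv2.minAreaRect(pts[:,:2].astype(np.float32)); print(m.sum(),r,pts[:,2].mean())
for (x,y) in [(242,222),(243,190),(255,228),(240,160)]: print(x,y,P[y-1:y+2,x-1:x+2].reshape(-1,3).round(3).tolist())
# grip cluster
m=(v>205)&(v<245)&(u>225)&(u<275)
for lo,hi in[(.3,.5),(.2,.3),(.11,.14),(.06,.1),(.03,.042)]:
    k=m&(P[...,2]>lo)&(P[...,2]<hi); q=P[k]
    if len(q): print(lo,len(q),q.mean(0).round(4),q.min(0).round(3),q.max(0).round(3), u[k].mean(),v[k].mean())
E
```

```text
7829 ((0.6828762888908386, 0.025739550590515137), (0.7613666653633118, 0.10002559423446655), 89.65837860107422) 0.5820119035470935
242 222 [[0.509, 0.099, 0.373], [0.509, 0.097, 0.371], [0.509, 0.094, 0.371], [0.507, 0.1, 0.37], [0.506, 0.096, 0.375], [0.506, 0.094, 0.374], [0.504, 0.099, 0.375], [0.504, 0.097, 0.371], [0.504, 0.094, 0.373]]
243 190 [[0.604, 0.101, 0.32], [0.604, 0.098, 0.32], [0.604, 0.095, 0.321], [0.602, 0.101, 0.319], [0.601, 0.098, 0.32], [0.601, 0.095, 0.32], [0.599, 0.101, 0.321], [0.599, 0.098, 0.32], [0.599, 0.095, 0.319]]
255 228 [[0.507, 0.073, 0.128], [0.51, 0.072, 0.078], [0.51, 0.069, 0.073], [0.504, 0.073, 0.125], [0.506, 0.072, 0.076], [0.506, 0.068, 0.08], [0.5, 0.073, 0.125], [0.503, 0.072, 0.074], [0.503, 0.069, 0.072]]
240 160 [[0.638, 0.092, 0.57], [0.638, 0.09, 0.571], [0.638, 0.087, 0.569], [0.635, 0.092, 0.572], [0.636, 0.09, 0.566], [0.636, 0.088, 0.566], [0.634, 0.092, 0.566], [0.634, 0.09, 0.565], [0.634, 0.088, 0.566]]
0.3 203 [0.5172 0.0972 0.3421] [0.493 0.081 0.305] [0.556 0.114 0.377] 242.51724137931035 218.97536945812809
0.2 7 [0.5063 0.0912 0.2905] [0.503 0.079 0.279] [0.51  0.12  0.299] 245.71428571428572 224.0
0.11 45 [0.5054 0.0772 0.1264] [0.478 0.073 0.117] [0.537 0.08  0.135] 252.82222222222222 227.42222222222222
0.06 106 [0.5081 0.0741 0.0717] [0.486 0.055 0.061] [0.535 0.099 0.095] 254.37735849056602 227.5188679245283
0.03 366 [0.5027 0.0719 0.036 ] [0.463 0.035 0.03 ] [0.586 0.165 0.042] 255.3879781420765 229.63387978142077
```

View pics/a.png

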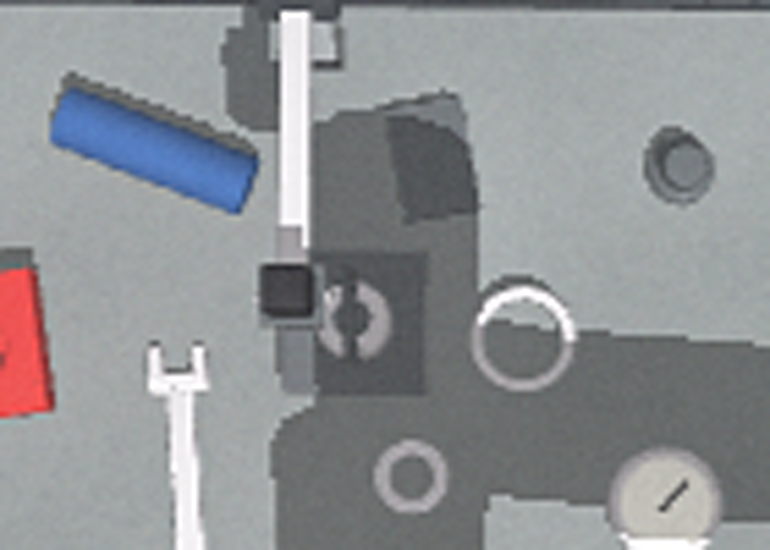

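View pics/b.png

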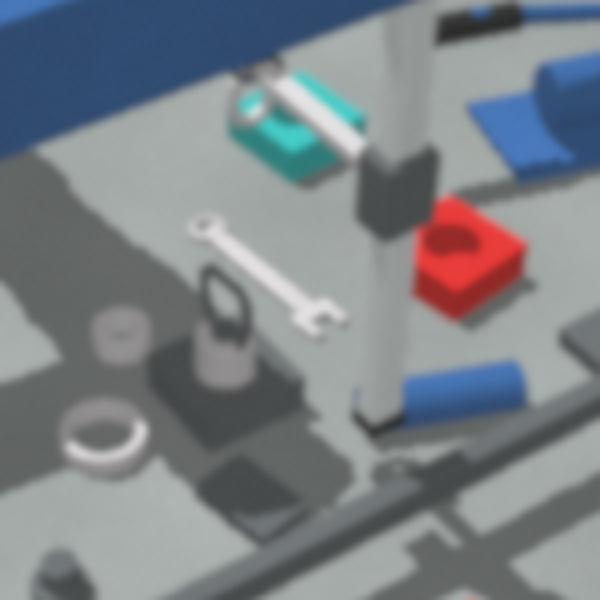

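Candidates for the stand: dark block at top px (255,228) with the punch and bail in it; red (185,233) and turquoise (356,236), (183,298) are the look-alikes. The dark one matches the description. The crops show the bail hoop at scene (286,227), and the black grip at top (242,222) about 20 mm to +y of the bail. The hook therefore has to go round to the punch's -y side before being drawn down.

```bash
python3 - <<'E'
from h import *
P=np.load('pics/P.npy'); v,u=np.mgrid[0:420,0:560]
m=(P[...,2]>.565)&(P[...,2]<.6)&(v<145)&(u>110)&(u<430)
xs=[];ys=[]
for c in range(112,430,3):
    k=m[:,c]; q=P[k.nonzero()[0],c]
    if len(q)>8: xs.append(q[:,0].min());ys.append(np.median(q[:,1]))
f=np.polyfit(ys,xs,1); print('beam front x slope',f)
k=(P[...,2]>.31)&(P[...,2]<.33)&(v>180)&(v<210)&(u>235)&(u<250)
q=P[k]; print('arm slope', np.polyfit(q[:,0],q[:,1],1))
R=[0,1,0,0]
s=sensors.read_state(); p=s['tool_pos']
bot.movel([p[0],p[1],.44])
bot.movep([.506,.097,.44],R)
bot.wait(.3); s=sensors.read_state(); print(s['t'],s['tool_pos'],s['force'],s['torque'])
bot.movel([.506,.097,.328],vel=.12,stop_force=8)
s=sensors.read_state(); print(s['t'],s['tool_pos'],s['force'])
E
```

```text
beam front x slope [0.00446055 0.68051555]
arm slope [-0.03024003  0.11573973]
4.65 [0.50605891 0.09673842 0.43996747] [-0.49416924  0.25982017 -0.33921224] [0.00830084 0.00471241 0.04720972]
5.7333 [0.50647467 0.09696634 0.32905024] [0.98167445 0.03044418 0.34783176]
```

```bash
python3 - <<'E'
from h import *
bot.grip(.0,effort=45); bot.wait(.2)
s=sensors.read_state(); print(s['t'],s['tool_pos'],s['force'],s['width'])
x=.5063
bot.movel([x,.0300,.328],vel=.04)
s=sensors.read_state(); print(s['t'],s['tool_pos'],s['force'],s['width'])
p,d=snap('scene','s1'); p2,_=snap('top','t1')
a=cv2.resize(p[130:280,210:360],None,fx=4,fy=4,interpolation=cv2.INTER_CUBIC); cv2.imwrite('pics/s1c.png',a)
E
```

```text
6.9667 [0.50600025 0.09704008 0.32800119] [ 0.12126161  0.1812632  -0.83473089] 0.023603762922889012
8.7917 [0.50556456 0.02928455 0.32801738] [-5.80535484 -0.58021523  1.36163595] 0.023910913527775027
```

View pics/s1c.png

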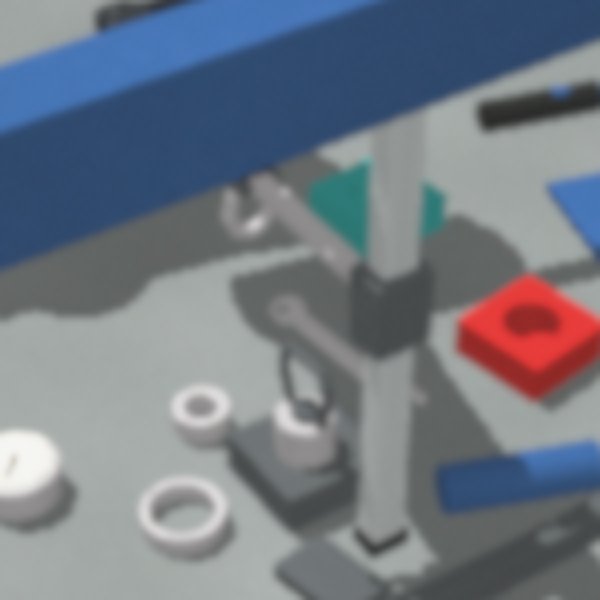

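```bash
python3 - <<'E'
from h import *
def pl(n,u,v,z0):
    c=imaging.get_calibration(n); a=uz(c,u,v,1.);b=uz(c,u,v,2.); return a+(b-a)*(z0-a[2])/(b[2]-a[2])
print('bail scene',pl('scene',286.6,220.9,.124),'top',pl('top',253.3,227.6,.126),'ringtop',pl('top',253.9,227.8,.070))
print('stand right edge',pl('top',267.2,228.2,.036),'s edge rows',pl('top',255,215.3,.036),pl('top',255,241,.036))
d=np.load('pics/scene0.npy'); c=imaging.get_calibration('scene'); v,u=np.mgrid[0:420,0:560]
P=np.stack([(u-c['cx'])/c['fx']*d,-(v-c['cy'])/c['fy']*d,-d,np.ones_like(d)],-1)@np.linalg.inv(c['extrinsics']).T
k=(abs(P[...,0]-.507)<.04)&(abs(P[...,1]-.077)<.04)&(P[...,2]>.115)&(P[...,2]<.14)
q=P[k];print('scene depth bail',len(q),q.mean(0)[:3],np.polyfit(q[:,0],q[:,1],1), q.min(0),q.max(0))
k=(abs(P[...,0]-.507)<.04)&(abs(P[...,1]-.077)<.04)&(P[...,2]>.085)&(P[...,2]<.11);q=P[k];print('legs',len(q),q.mean(0))
s=sensors.read_state();p=s['tool_pos']
for dx in(.0005,.001,.0015):
    bot.movel([.5063-dx,.030,.328],vel=.02);bot.wait(.2);s=sensors.read_state();print(s['t'],dx,s['tool_pos'],s['force'])
E
```

```text
bail scene [0.51515322 0.07478151 0.124     ] top [0.50484747 0.075619   0.126     ] ringtop [0.50720944 0.07578162 0.07      ]
stand right edge [0.50773991 0.03083804 0.036     ] s edge rows [0.5526413  0.07351685 0.036     ] [0.46328556 0.07297236 0.036     ]
scene depth bail 47 [0.51521975 0.07361134 0.12618966] [0.05107798 0.04729495] [0.48233476 0.06904091 0.11558845 1.        ] [0.5427733  0.07977467 0.13447702 1.        ]
legs 32 [0.51020786 0.07393162 0.09627006 1.        ]
9.3417 0.0005 [0.50558028 0.02966534 0.32798986] [-4.71548791 -1.42975495  1.22200915]
9.7917 0.001 [0.50555385 0.02991763 0.32796753] [-0.59781526 -1.89188691  0.20678211]
10.2417 0.0015 [0.50554325 0.02992723 0.3280159 ] [ 5.17163515 -1.04189771 -1.55829431]
```

```bash
python3 - <<'E'
from h import *
bot.grip(0,effort=60)
bot.movel([.50525,.030,.328],vel=.02)
bot.movel([.50525,.030,.1515],vel=.06); bot.wait(.2)
s=sensors.read_state(); print(s['t'],s['tool_pos'],s['force'],s['width'])
p,d=snap('scene','s2'); p2,d2=snap('top','t2')
a=cv2.resize(p[150:270,230:350],None,fx=5,fy=5,interpolation=cv2.INTER_CUBIC); cv2.imwrite('pics/s2c.png',a)
E
```

```text
14.0 [0.50558113 0.0299574  0.15313707] [-2.75965656 -0.31514304 14.87533285] 0.023625156600151215
```

View pics/s2c.png

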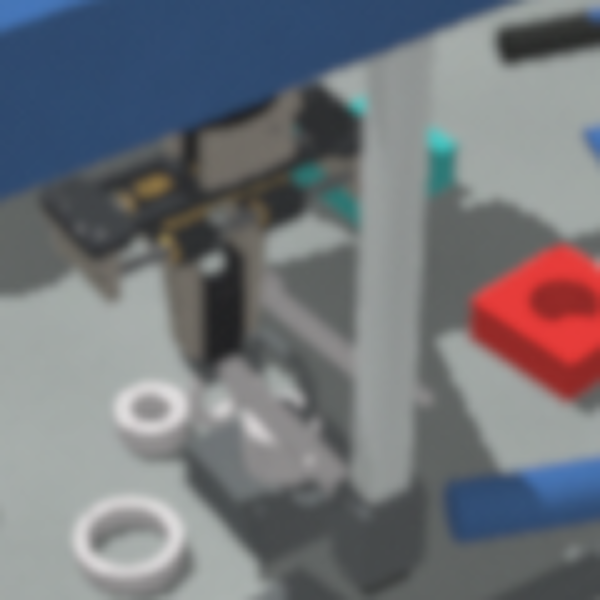

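```bash
python3 - <<'E'
from h import *
bot.movel([.5052,.030,.1505],vel=.02); bot.wait(.1)
s=sensors.read_state(); print(s['t'],s['tool_pos'],s['force'])
for y in(.045,.06,.070,.0755):
    r=bot.movel([.5052+.011*(y-.03),y,.1505],vel=.025,stop_force=5)
    s=sensors.read_state(); print(r,s['t'],s['tool_pos'],s['force'])
    if r:break
p,d=snap('scene','s3'); p2,d2=snap('top','t3')
a=cv2.resize(p[160:260,240:340],None,fx=6,fy=6,interpolation=cv2.INTER_CUBIC); cv2.imwrite('pics/s3c.png',a)
E
```

```text
14.45 [0.50560621 0.02996268 0.15216872] [-0.99973914 -0.39072935 15.240069  ]
False 15.2 [0.50569846 0.04534526 0.15215984] [-2.68294704  1.10080009 14.12832203]
False 15.95 [0.50577037 0.0603583  0.15213709] [-2.40342221  0.41312361 14.88986501]
False 16.5 [0.5058656  0.07044307 0.15214558] [-2.56939341  0.01490939 14.35617691]
False 16.8667 [0.50587255 0.07597143 0.15210577] [-1.8216283   0.53747101 15.09833067]
```

View pics/s3c.png

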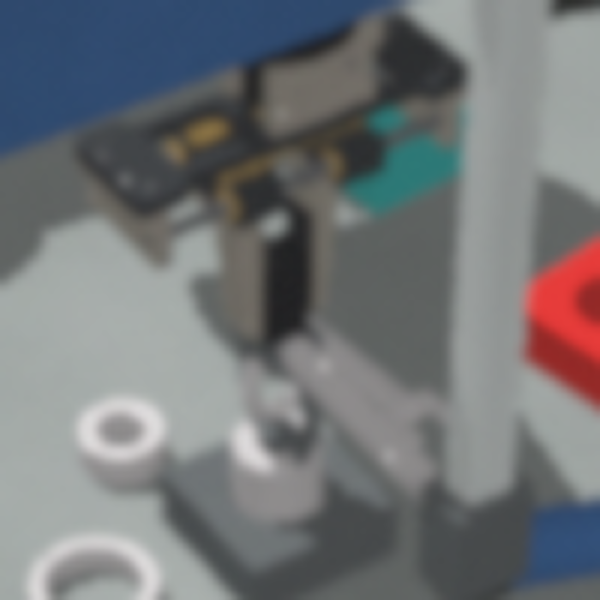

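```bash
cat >> h.py <<'E'
def rd(n=8):
    L=[]
    for _ in range(n):
        bot.wait(.025); s=sensors.read_state(); L.append(np.r_[s['force'],s['tool_pos']])
    return np.mean(L,0), np.std([l[2] for l in L]), s['t']
def dev(m): return 2.7+70*(.328-m[5])-m[2]
E
python3 - <<'E'
from h import *
for z in np.r_[.156,.162,.166,.169,np.arange(.172,.187,.0015)]:
    bot.movel([.5057,.0755,z],vel=.015); m,sd,t=rd(6)
    print(round(t,2),round(z,4),m.round(4),'sd',round(sd,2),'load',round(dev(m),2))
    if dev(m)>2.: break
E
```

```text
17.63 0.156 [-2.4165  0.6664 14.3939  0.5059  0.0759  0.1576] sd 0.42 load 0.23
18.33 0.162 [-2.0463  0.7371 14.8298  0.5059  0.0759  0.1636] sd 0.54 load -0.62
18.9 0.166 [-1.9226  1.4142 14.3579  0.5059  0.0759  0.1675] sd 0.22 load -0.43
19.4 0.169 [-2.132   0.9183 13.8741  0.5059  0.0759  0.1705] sd 0.42 load -0.15
19.9 0.172 [-1.8642  0.321  13.5945  0.5059  0.0759  0.1735] sd 0.78 load -0.08
20.3 0.1735 [-2.2251  1.1372 13.6874  0.5059  0.0759  0.175 ] sd 0.49 load -0.28
20.7 0.175 [-1.7241  0.9967 13.4766  0.5059  0.0759  0.1765] sd 0.63 load -0.17
21.1 0.1765 [-0.1655  0.6214 10.7817  0.5059  0.0758  0.1774] sd 0.42 load 2.46
```

```bash
python3 - <<'E'
from h import *
for z in [.178,.180,.183,.187,.193]:
    bot.movel([.5057,.0755,z],vel=.012); m,sd,t=rd(8)
    print(round(t,2),round(z,4),m.round(4),'sd',round(sd,2),'load',round(dev(m),2))
    if dev(m)>14 : break
p,d=snap('scene','s4')
a=cv2.resize(p[160:260,240:340],None,fx=6,fy=6,interpolation=cv2.INTER_CUBIC); cv2.imwrite('pics/s4c.png',a)
E
```

```text
21.57 0.178 [1.2261 0.701  8.2397 0.5058 0.0758 0.1785] sd 0.46 load 4.93
22.09 0.18 [1.3529 0.5741 7.8677 0.5058 0.0758 0.1804] sd 0.45 load 5.16
22.69 0.183 [1.0634 0.8383 7.6313 0.5058 0.0758 0.1834] sd 0.29 load 5.19
23.38 0.187 [1.6985 0.9855 7.5451 0.5058 0.0758 0.1874] sd 0.34 load 5.0
24.23 0.193 [1.7095 0.886  6.9252 0.5058 0.0758 0.1933] sd 0.55 load 5.21
```

View pics/s4c.png

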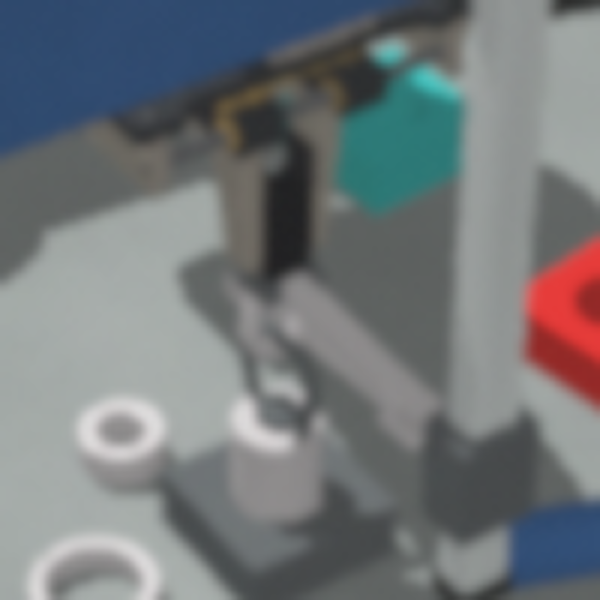

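```bash
python3 - <<'E'
from h import *
for z in [.215,.24,.265,.28,.288]:
    bot.movel([.5057,.0755,z],vel=.018); m,sd,t=rd(12)
    print(round(t,2),round(z,4),m.round(4),'sd',round(sd,2),'load',round(dev(m),2))
    if m[2]<.6: break
m,sd,t=rd(40); print(t,m.round(4),sd,dev(m))
E
```

```text
25.95 0.215 [2.4246 0.8248 5.1545 0.5058 0.0758 0.215 ] sd 0.37 load 5.46
27.79 0.24 [4.6497 0.8193 3.5532 0.5058 0.0755 0.24  ] sd 0.47 load 5.31
29.63 0.265 [5.6501 0.9385 1.9888 0.5058 0.0755 0.2646] sd 0.49 load 5.15
30.92 0.28 [6.2318 0.7667 0.9224 0.5057 0.0755 0.2794] sd 0.55 load 5.18
31.81 0.288 [6.4677 1.12   0.3342 0.5057 0.0755 0.2872] sd 0.33 load 5.22
32.8083 [6.1904 1.0286 0.4697 0.5057 0.0755 0.2872] 0.46920705072975166 5.086704930988237
```

```bash
python3 - <<'E'
from h import *
x=.5063
for z in [.288,.291,.2935]:
    bot.movel([x,.0755,z],vel=.01); m,sd,t=rd(32)
    print(round(t,2),round(z,4),m.round(4),'sd',round(sd,2),'load',round(dev(m),2))
    x+= np.clip(m[0]*.00012,-.0004,.0004)
p,d=snap('scene','s5')
a=cv2.resize(p[130:250,230:350],None,fx=5,fy=5,interpolation=cv2.INTER_CUBIC); cv2.imwrite('pics/s5c.png',a)
E
```

```text
33.86 0.288 [-0.2646  0.1455  0.0798  0.5058  0.0755  0.2877] sd 0.58 load 5.44
35.11 0.291 [-5.0736 -0.4608  0.0589  0.5059  0.0755  0.2908] sd 0.48 load 5.25
36.31 0.2935 [-3.1278 -0.5138 -0.1383  0.5059  0.0755  0.2935] sd 0.56 load 5.25
```

View pics/s5c.png

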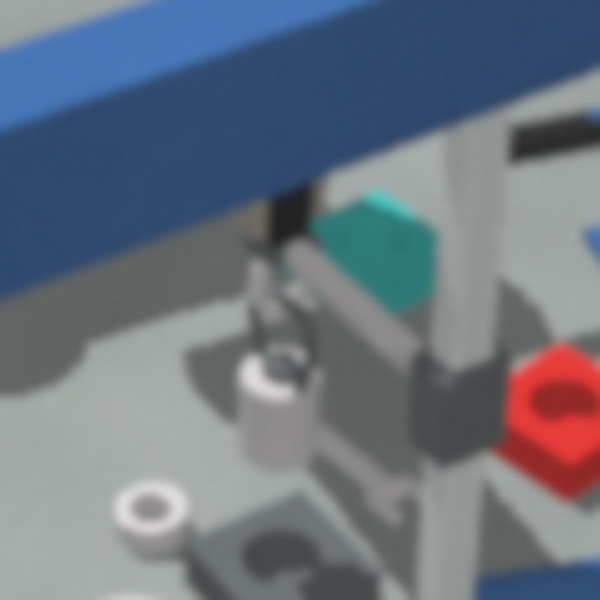

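```bash
python3 - <<'E'
from h import *
bot.movel([.5056,.0755,.2920],vel=.01)
for e in(30,12,3):
    bot.grip(0,effort=e); m,sd,t=rd(10); print(round(t,2),e,m.round(4))
bot.grip(.034); bot.wait(.3)
m,sd,t=rd(30); print(t,m.round(4),sensors.read_state()['width'])
p,d=snap('scene','s6a'); bot.wait(.8); p,d=snap('scene','s6')
a=np.hstack([cv2.resize(cv2.imread(f'pics/{n}.png')[140:250,250:330],None,fx=4.5,fy=4.5,interpolation=cv2.INTER_CUBIC) for n in('s5','s6')]); cv2.imwrite('pics/cmp.png',a)
E
```

```text
37.12 30 [-0.2334 -0.4371 -0.2489  0.5058  0.0755  0.2921]
37.59 12 [ 1.3369 -0.0518 -0.2542  0.5058  0.0755  0.2921]
38.06 3 [2.5751 0.1243 0.0609 0.5058 0.0755 0.2921]
39.4583 [-0.1314  0.0757 -0.0035  0.5056  0.0755  0.292 ] 0.03423179937971454
```

View pics/cmp.png

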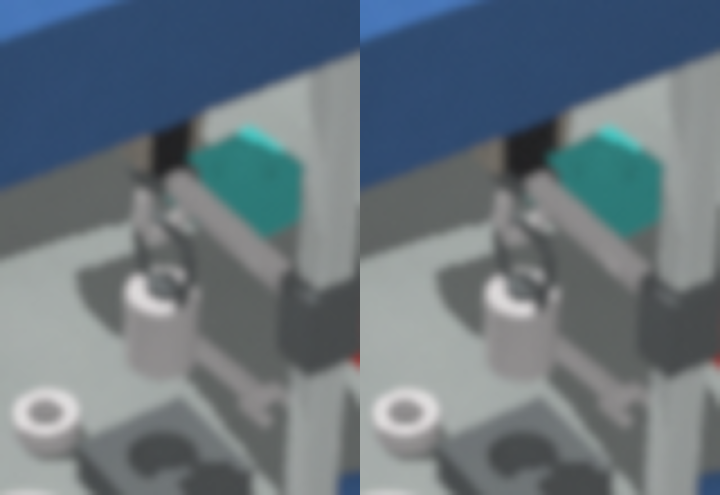

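```bash
python3 - <<'E'
from h import *
bot.grip(.06); p=sensors.read_state()['tool_pos']
bot.movel([p[0],p[1],.42],vel=.06); bot.wait(1.)
A,_=snap('scene','s7'); bot.wait(.3); B,_=snap('scene','s8'); T,_=snap('top','t8')
g=lambda i:cv2.cvtColor(i,cv2.COLOR_BGR2GRAY).astype(np.float32)
r=np.s_[195:230,270:302]; C=cv2.imread('pics/s6.png')
print('shift px',cv2.phaseCorrelate(g(A)[r],g(B)[r]),cv2.phaseCorrelate(g(C)[r],g(B)[r]),sensors.read_state()['t'])
a=np.hstack([cv2.resize(B[130:290,220:360],(440,503)),cv2.resize(T[170:290,190:330],(350,300)).copy() if 0 else cv2.resize(T[160:300,190:290],(359,503))]);cv2.imwrite('pics/fin.png',a)
E
```

```text
shift px ((0.03193996967485724, 0.021471944469791282), 0.9884915697491832) ((-0.008227683147513432, -0.09102413589597447), 0.9629326636592547) 44.65
```

View pics/fin.png

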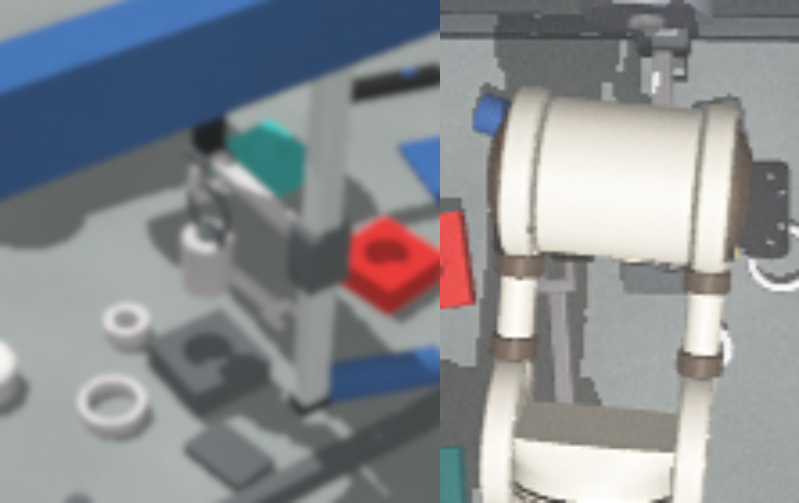

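The punch hangs still and upright, well clear of the stand. The gripper is clear above it and the bench objects are where they were.

```bash
python3 -c "
from h import *
order.hand_in(); print(sensors.read_state()['t'])"
```

```text
the job is handed in; nothing more can be done
the job is handed in; nothing more can be done
```

The punch now hangs from the hook, carried by the balancer alone and well clear of its stand. I handed the job in at about 44.7 s; no verdict is reported.

**What I did:** I gripped the hook at the top and slid the trolley to the punch's -y side. I drew the hook down to about 0.176 m, brought it in under the bail and let it up slowly. The bail seated at the height I had predicted. The punch weighs about 5.2 N, so I raised it to the point where the force on the gripper was about zero (TCP height 0.292 m). I then eased the grip off in stages and backed the gripper straight up.

**Last checks:**
- **At rest:** the punch shifted less than 0.1 pixel between pictures taken just after I let go and after the gripper had backed off.
- **Other things:** in the scene view the bench objects looked undisturbed. In the top view the arm hid part of the bench, so I did not measure them there.
- **Side force:** up to about 6 N of force along x built up on the grip during the lift. I relieved it before letting go.
- **Not measured:** I judged the final bail-to-seat distance and the punch's tilt only by eye. No check failed.

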